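# Count along the rack and push the third tasting board home

## Task

With the gripper closed, run a fingertip along the top of the brass rail from the rack's red-capped end, touching it over the first, the second and then the third gap, and no further. Then push the tasting board that waits in front of that third gap straight in until it is fully home against the back stop. Nothing is to be pinched or lifted, the other boards and everything else on the counter stay where they are, and the arm ends clear.

Things in the scene. Friction and masses are not known exactly. Their poses are not given: they have to be found in the camera images.
- rack: dark wooden rack fixed to the counter, 408 wide, 97 deep (mm); origin on the counter, middle of its open front; x points into the gaps, away from the robot, z up. Six gaps without floor, about 56 wide, centred at y = +165, +99, +33, -33, -99, -165. Dividers 34 tall start at x = 0. End walls 60 tall at y = +-198. A brass rail with a black band at each divider runs over the front of the gaps at x = 10
- rack_stop (a point): middle of the front face of the rack's back stop, 85 mm behind the rack's origin and 25 mm above the counter (the stop is 50 mm tall)
- red_cap: red cap, 26 mm wide and 24 mm tall, on top of one end wall of the rack, in line with the rail (origin: its underside, 60 mm above the counter). It marks the end from which the gaps are counted; it may be at either end
- grey_cap: the same cap in grey, on the other end wall
- rail_a (a point): top of the brass rail over the first gap counted from the +y end of the rack (this point: middle of that gap, on the rail's top face, 52 mm above the counter when not pressed)
- rail_b (a point): top of the brass rail over the second gap counted from the +y end of the rack (this point: middle of that gap, on the rail's top face, 52 mm above the counter when not pressed)
- rail_c (a point): top of the brass rail over the third gap counted from the +y end of the rack (this point: middle of that gap, on the rail's top face, 52 mm above the counter when not pressed)
- rail_d (a point): top of the brass rail over the fourth gap counted from the +y end of the rack (this point: middle of that gap, on the rail's top face, 52 mm above the counter when not pressed)
- rail_e (a point): top of the brass rail over the fifth gap counted from the +y end of the rack (this point: middle of that gap, on the rail's top face, 52 mm above the counter when not pressed)
- rail_f (a point): top of the brass rail over the sixth gap counted from the +y end of the rack (this point: middle of that gap, on the rail's top face, 52 mm above the counter when not pressed)
- board_a: pale wooden tasting board on the counter before the first gap counted from the +y end: 110 mm long (x), 44 wide, 20 thick (28 with the sweets fixed on top), about 120 g; origin at the centre of its underside; round nose at +x towards the gap, flat tail at x = -55. Pushed home, its nose meets the back stop (origin 30 mm into the rack) and its tail stands out 25 mm in front
- board_b: pale wooden tasting board on the counter before the second gap counted from the +y end: 110 mm long (x), 44 wide, 20 thick (28 with the sweets fixed on top), about 120 g; origin at the centre of its underside; round nose at +x towards the gap, flat tail at x = -55. Pushed home, its nose meets the back stop (origin 30 mm into the rack) and its tail stands out 25 mm in front
- board_c: pale wooden tasting board on the counter before the third gap counted from the +y end: 110 mm long (x), 44 wide, 20 thick (28 with the sweets fixed on top), about 120 g; origin at the centre of its underside; round nose at +x towards the gap, flat tail at x = -55. Pushed home, its nose meets the back stop (origin 30 mm into the rack) and its tail stands out 25 mm in front
- board_d: pale wooden tasting board on the counter before the fourth gap counted from the +y end: 110 mm long (x), 44 wide, 20 thick (28 with the sweets fixed on top), about 120 g; origin at the centre of its underside; round nose at +x towards the gap, flat tail at x = -55. Pushed home, its nose meets the back stop (origin 30 mm into the rack) and its tail stands out 25 mm in front
- board_e: pale wooden tasting board on the counter before the fifth gap counted from the +y end: 110 mm long (x), 44 wide, 20 thick (28 with the sweets fixed on top), about 120 g; origin at the centre of its underside; round nose at +x towards the gap, flat tail at x = -55. Pushed home, its nose meets the back stop (origin 30 mm into the rack) and its tail stands out 25 mm in front
- board_f: pale wooden tasting board on the counter before the sixth gap counted from the +y end: 110 mm long (x), 44 wide, 20 thick (28 with the sweets fixed on top), about 120 g; origin at the centre of its underside; round nose at +x towards the gap, flat tail at x = -55. Pushed home, its nose meets the back stop (origin 30 mm into the rack) and its tail stands out 25 mm in front
- coupe_l: stemmed dessert glass, 72 mm wide, 100 mm tall (origin: underside), beside the boards on the +y side; leave alone
- coupe_r: the same, beside the boards on the -y side; leave alone
- coupe_b: the same, behind the rack; leave alone
- syrup: amber bottle, 60 mm wide, 160 mm tall (origin: underside), behind the rack; leave alone
- ramekin: white bowl, 80 mm wide, 45 mm tall (origin: underside), on the right of the counter; leave alone
- spoon: spoon lying on the right of the counter; leave alone
- rail: brass rail over the front of the gaps, 380 mm long (y), 16 wide and 8 thick; origin at the middle of its top face, 52 mm above the counter at rest. It is sprung and goes down as one piece by up to 8 mm, starting to give at about 2 N and fully down at about 5 N
Mind the look-alikes: they are no part of the job. Leave any blue look-alike of the board_c alone. What is shaped like the board_d but purple is not meant.

How it is judged:
By the outcome, as a careful person would: the job done as asked, in the order asked, and still so for the second after the job is handed in, with the robot touching nothing.
It also fails if it takes over 51 s, if anything falls off the work surface, if the arm or the gripper's body presses on something with over 40 N, if the wrist force passes 120 N, or if a joint passes its speed limit or range.

## Robot

A 7-joint arm with a two-finger parallel gripper is mounted at the origin on the work surface. World frame = base frame: x ahead of the robot, y to its left, z up, the work surface at z = 0. Lengths are in m, angles in rad, forces in N, time in s.
With the tool pointing down it reaches from about 0.35 to 0.9 m from the base axis. Payload 8.1 kg.
Tool frame: the origin (TCP) lies at the very end of the fingers, on their centre line; the grasp point (between the pads) lies 19 mm behind it; z points along the fingers, y is the line along which they close (so a half turn about z gives the same grasp; the last joint's range is limited). The gripper opens to 92 mm and grips with 3 to 60 N. Pads are 19 mm wide; open, the fingers measure 130 mm over their backs; the gripper's body (75 mm by 190 mm) begins 47 mm behind the grasp point.
Start: joints at [-1.315, 0.434, 0.025, 1.573, -0.012, 1.134, -0.075], TCP at [0.219, 0.585, 0.227] pointing down, gripper open.
Joint ranges: [-2.62, 2.62], [-0.44, 2.09], [-1.27, 1.32], [0.08, 2.57], [-1.32, 4.46], [0.12, 2], [-2.74, 2.74]. Speed limits (rad/s): [2.22, 2.22, 3.01, 3.01, 3.14, 3.14, 3.14].

## Interface

Orientations are given as a rotation vector (axis times angle).
In Python, from cell import readout, cams, job gives the robot as it stands.
- The arm moves only by the tool drive_tool, never from a script. Its argument "commands" is a list of rows, each a list of 3 entries, a list of its own where there are three numbers: the turn, a rotation vector about the tool's x, y, z in rad, then the shift along the tool's x, y, z in cm, then the gripper's target within -1 to 1 (fully open at 1, half-way at 0, shut at -1). A call has 1 to 20 rows; each row is the pose to reach, as a shift and turn from the pose commanded when the call began, along the tool's axes at that moment; what a row does not reach only later rows make up. A row lasts 1/12 s, in which the tool goes at most 41.7 mm and 7.16 degrees, less where a joint would pass 70% of its speed; a pose out of reach is approached as far as the arm can. A call with a gripper value outside its range is refused whole. The fingers move at their own pace and stop on an object; "newtons" is the grip in N (left out, the last holds). Time passes only in rows, so rows that repeat a pose let the fingers close. It gives the time, the measured TCP pose, the force, the opening and the grip force at its end, in the units of the state.
- readout.observe(): the state, without advancing time (a new reading comes with each control period).
- cams.get_image(name): name is "side" or "top" or "wrist"; returns the picture (420x560x3 uint8, blue, green, red); there is no depth.
- cams.camera_info(name): a dict with "camera_matrix" (3x3 intrinsics, pixels), "R" (3x3) and "t" (3): a world point X has camera coordinates R X + t. Camera axes: x right, y down, z forward; pixel columns grow to the right and rows downward; lengths in m; the calibration is good to about 2 mm. The wrist camera is an equidistant fisheye: a pixel r from the principal point sees the ray r / f radians off the axis. A picture is of the moment at which its call begins: read the wrist's pose just before it. camera_info takes no time and is no camera call; for the wrist camera it gives the pose at the moment of the call.
- job.sign_off(): hands the job in; it is judged then, once.
The state is a dict: "clock": time; "joints": joint angles; "dq": joint speeds; "joint_efforts": joint torques, N m; "position": TCP position; "ee_rot": TCP orientation; "force": force on the tool from outside, world axes, zero at the start; "ft_torque": the same for the moment, N m; "width": opening from 0.0 (shut) to 1.0 (fully open); "gripper_force": force on a finger pad.
Only numpy, scipy, OpenCV 4.12 (cv2) and the standard library are available. Lean on these libraries where they do the work, as an engineer would, in place of code of your own. Each camera call takes 0.05 s, during which the arm holds its last target. There are 200 camera calls.

## Working session

There is one attempt and no reset: what is moved stays moved. The work goes in short steps, Python scripts to look and compute and a tool call to move; the robot and the scene stay as the last step left them, time stands still between calls to the robot, and variables do not carry over. Pictures are saved under pics/ and viewed, at most 10 in all, crops included, and the job is handed in when it is done.

Besides the shell and the picture viewer there is one more tool, called after ">>>" as name(argument=value, ...), one argument or row to a line, values as JSON. drive_tool: Moves the arm, as the interface text tells. Its arguments: {"type":"object","properties":{"commands":{"type":"array"},"newtons":{"type":"number"}},"required":["commands"]}

```bash
mkdir -p pics; python3 - <<'E'
from cell import readout,cams
import cv2
for n in("top","side"):
    cv2.imwrite(f"pics/{n}0.png",cams.get_image(n))
    print(cams.camera_info(n))
print(readout.observe())
E
```

```text
{'camera_matrix': array([[429.17600969,   0.        , 280.80091833],
       [  0.        , 429.17600969, 213.9073935 ],
       [  0.        ,   0.        ,   1.        ]]), 'R': array([[-0.0021409 , -0.99981035,  0.01935689],
       [-0.98230694, -0.00152227, -0.18727188],
       [ 0.18726583, -0.01941534, -0.98211738]]), 't': array([-0.05744562,  0.56469199,  1.30978663])}
{'camera_matrix': array([[514.47760627,   0.        , 285.3396214 ],
       [  0.        , 514.47760627, 203.17128128],
       [  0.        ,   0.        ,   1.        ]]), 'R': array([[ 8.08533009e-01, -5.88450825e-01,  4.12074275e-06],
       [-4.28241943e-01, -5.88410378e-01, -6.85844053e-01],
       [ 4.03587924e-01,  5.54525791e-01, -7.27748538e-01]]), 't': array([-0.4616373 ,  0.26565251,  1.20132543])}
{'clock': 0.1, 'joints': array([-1.31462961,  0.43515203,  0.02496552,  1.5739731 , -0.01160531,
        1.13399956, -0.07508414]), 'dq': array([ 0.00123156, -0.00085775,  0.00141649, -0.00085438, -0.00021541,
        0.00041292,  0.00149878]), 'joint_efforts': array([ 4.66326484e-03, -6.69129181e+01,  9.88865867e-01, -3.15146935e+01,
       -6.04262017e-02,  3.74568428e-02,  6.64813911e-05]), 'position': array([0.21933677, 0.58477652, 0.22603691]), 'ee_rot': array([-5.60582982e-01, -3.09104014e+00,  2.16907651e-03]), 'force': array([-0.18119893,  0.74333998, -0.03021169]), 'ft_torque': array([ 0.06345056, -0.0383041 ,  0.00852537]), 'gripper_force': 0.0, 'width': 1.0005309170671615}
```

View pics/top0.png

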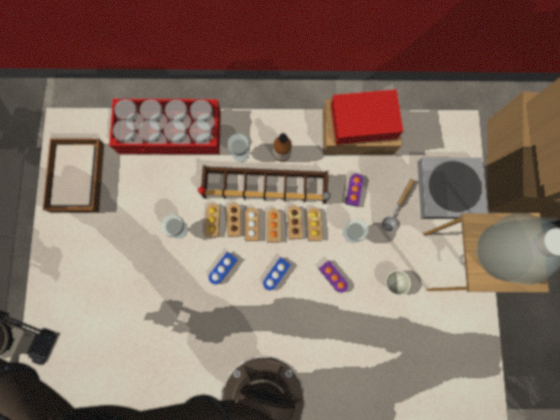

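View pics/side0.png

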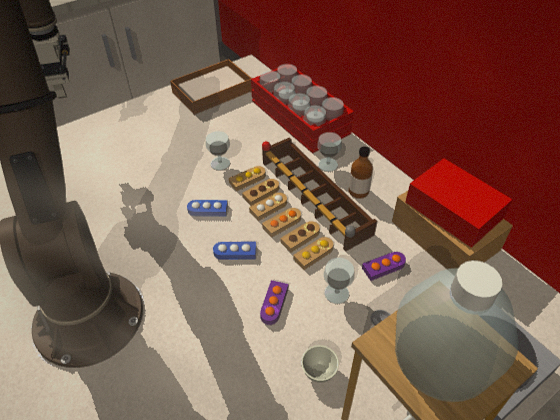

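The top view shows the rack at about (265,185), with the red cap at (202,190) on its left (+y) end. The boards are in a row around (262,223), and the third (white sweets, about (252,224)) is board_c. The side view agrees, with the red cap at (266,146). Next I'll zoom in.

```bash
python3 - <<'E'
import cv2,numpy as np
t=cv2.imread("pics/top0.png")[155:250,190:340];s=cv2.imread("pics/side0.png")[130:275,220:385]
a=cv2.resize(t,None,fx=5,fy=5,interpolation=cv2.INTER_CUBIC)
b=cv2.resize(s,None,fx=4,fy=4,interpolation=cv2.INTER_CUBIC)
cv2.imwrite("pics/topc.png",cv2.convertScaleAbs(a,alpha=1.5));cv2.imwrite("pics/sidec.png",cv2.convertScaleAbs(b,alpha=1.5))
E
```

```text
(no output)
```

View pics/topc.png

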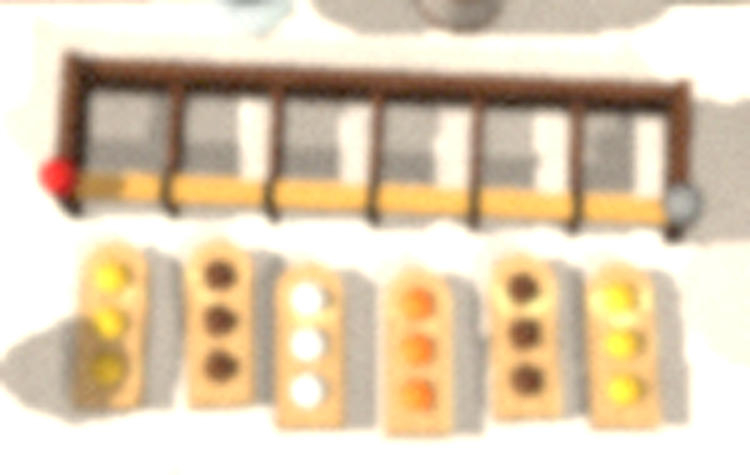

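View pics/sidec.png

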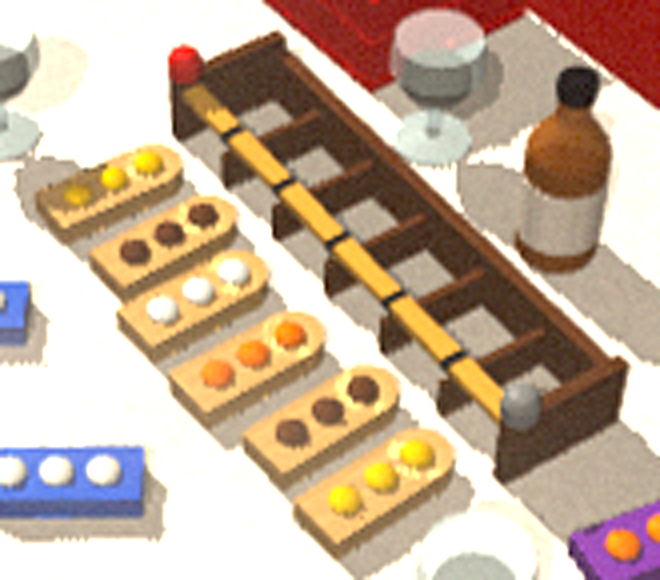

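The crops show the red cap at the first gap's outer end and the rail bands clearly. Board_c's white sweets are at top crop (308,299) to (306,391) and side crop (233,270) to (162,309). The board is slightly offset and almost parallel to the gap axis.

```bash
cat > h.py <<'E'
import numpy as np,cv2
from cell import cams,readout
I={n:cams.camera_info(n) for n in("top","side")}
def ray(n,p):
    c=I[n];d=c["R"].T@np.linalg.inv(c["camera_matrix"])@[p[0],p[1],1]
    return -c["R"].T@c["t"],d/np.linalg.norm(d)
def plane(n,p,z):
    o,d=ray(n,p);return o+d*(z-o[2])/d[2]
def tri(pt,ps):
    A=np.zeros((3,3));b=np.zeros(3);L=[]
    for n,p in(("top",pt),("side",ps)):
        o,d=ray(n,p);M=np.eye(3)-np.outer(d,d);A+=M;b+=M@o;L.append((o,M))
    X=np.linalg.solve(A,b);return X,max(np.linalg.norm(M@(X-o)) for o,M in L)
E
python3 - <<'E'
from h import *
np.set_printoptions(precision=4,suppress=True)
im={n:cv2.imread(f"pics/{n}0.png") for n in("top","side")}
win={"top":(155,250,190,340),"side":(130,275,220,385)}
def blobs(n,lo,hi,box,amin=5):
    r0,r1,c0,c1=box;h=cv2.cvtColor(im[n][r0:r1,c0:c1],cv2.COLOR_BGR2HSV)
    k,l,s,c=cv2.connectedComponentsWithStats(cv2.inRange(h,lo,hi))
    return [(c[i]+[c0,r0],s[i,4]) for i in range(1,k) if s[i,4]>=amin]
red={n:max(blobs(n,(0,190,80),(6,255,255),b),key=lambda x:x[1])[0] for n,b in(("top",(180,205,195,212)),("side",(138,155,258,275)))}
print(red,tri(red["top"],red["side"]),plane("top",red["top"],.072),plane("side",red["side"],.072))
T=lambda x,y:(190+(x+.5)/5-.5,155+(y+.5)/5-.5)
S=lambda x,y:(220+(x+.5)/4-.5,130+(y+.5)/4-.5)
g=(T(682,203),S(520,407));print("grey",tri(*g),plane("top",g[0],.072),plane("side",g[1],.072))
for a,b in (((169,187),(233,134)),((271,194),(284,184)),((374,199),(334,240)),((475,203),(394,297)),((576,206),(454,360))):
    print("band",tri(T(*a),S(*b)),plane("top",T(*a),.052)[:2],plane("side",S(*b),.052)[:2])
for a,b in (((308,299),(233,270)),((307,344),(198,291)),((306,391),(162,309))):
    print("sweet",tri(T(*a),S(*b)),plane("top",T(*a),.024)[:2],plane("side",S(*b),.024)[:2])
# board top outlines
for n,b in win.items():
    r0,r1,c0,c1=b;h=cv2.cvtColor(im[n][r0:r1,c0:c1],cv2.COLOR_BGR2HSV)
    m=cv2.inRange(h,(8,60,60),(22,190,255))
    cs,_=cv2.findContours(m,cv2.RETR_EXTERNAL,2)
    for c in cs:
        if cv2.contourArea(c)>60:
            (x,y),w,a=cv2.minAreaRect(c);print(n,x+c0,y+r0,w,a,plane(n,(x+c0,y+r0),.02)[:2])
E
```

```text
{'top': array([202.0455, 189.8636]), 'side': array([265.0303, 144.9091])} (array([0.6368, 0.1909, 0.0753]), np.float64(0.0005111511237057655)) [0.6381 0.1912 0.072 ] [0.6385 0.1943 0.072 ]
grey (array([ 0.6234, -0.2015,  0.0675]), np.float64(0.0005597961698526291)) [ 0.6218 -0.2006  0.072 ] [ 0.6211 -0.2043  0.072 ]
band (array([0.6364, 0.1264, 0.0509]), np.float64(0.0001548894662541038)) [0.6362 0.1262] [0.6355 0.1254]
band (array([0.6322, 0.0603, 0.0538]), np.float64(0.0009133386575336365)) [0.6318 0.0608] [0.6342 0.0615]
band (array([ 0.628 , -0.0051,  0.054 ]), np.float64(0.0002582456044631607)) [ 0.6287 -0.0052] [ 0.6289 -0.0035]
band (array([ 0.6269, -0.0704,  0.0532]), np.float64(0.0010816037114991918)) [ 0.6262 -0.07  ] [ 0.6287 -0.0699]
band (array([ 0.6256, -0.1354,  0.05  ]), np.float64(0.0008372319116652955)) [ 0.6244 -0.1349] [ 0.6252 -0.137 ]
sweet (array([0.5702, 0.0371, 0.0235]), np.float64(0.0016627720815447474)) [0.5686 0.0378] [0.5715 0.0362]
sweet (array([0.541 , 0.0377, 0.0199]), np.float64(0.0014709112355845403)) [0.539  0.0381] [0.5403 0.034 ]
sweet (array([0.5
[... 996 characters left out ...]
de 282.1305618286133 221.1560516357422 (18.59542465209961, 41.10147476196289) 61.38954162597656 [ 0.531  -0.0402]
side 358.09405517578125 193.05941009521484 (21.293794631958008, 10.248883247375488) 5.710593223571777 [ 0.7659 -0.0808]
side 258.4528350830078 190.91509246826172 (52.9350700378418, 43.80499267578125) 60.945396423339844 [0.5435 0.0916]
side 361.88238525390625 167.4705924987793 (22.313274383544922, 24.738632202148438) 14.03624439239502 [ 0.8458 -0.0077]
side 301.90779876708984 182.5320053100586 (95.51323699951172, 32.48951721191406) 44.29268264770508 [0.6635 0.0462]
side 319.9291763305664 182.52549743652344 (139.78233337402344, 23.210094451904297) 43.636077880859375 [0.7055 0.0157]
```

>>> drive_tool(
  commands=[
    [[0,0,-0.1],[-5,-2.4,0.5],-1],
    [[0,0,-0.2],[-12,-6,1.5],-1],
    [[0,0,-0.316],[-20,-10,2.5],-1],
    [[0,0,-0.316],[-28,-13.5,4],-1],
    [[0,0,-0.316],[-36,-17,5],-1],
    [[0,0,-0.316],[-44,-21,6],-1],
    [[0,0,-0.316],[-50,-24,6],-1],
    [[0,0,-0.316],[-54.2,-25.7,6],-1],
    [[0,0,-0.316],[-54.2,-25.7,6],-1],
    [[0,0,-0.316],[-54.2,-25.7,6],-1],
    [[0,0,-0.316],[-54.2,-25.7,6],-1],
    [[0,0,-0.316],[-54.2,-25.7,6],-1],
    [[0,0,-0.316],[-54.2,-25.7,6],-1],
    [[0,0,-0.316],[-54.2,-25.7,6],-1],
    [[0,0,-0.316],[-54.2,-25.7,6],-1],
    [[0,0,-0.316],[-54.2,-25.7,6],-1],
    [[0,0,-0.316],[-54.2,-25.7,6],-1],
    [[0,0,-0.316],[-54.2,-25.7,6],-1],
  ],
)

```text
clock: 1.6
position: [0.6358, 0.1553, 0.1663]
ee_rot: [-0.066, -3.14, -0.001]
force: [-0.2, 0.5, -0.1]
width: 0.001
gripper_force: 0.0
```

```bash
cat > st.py <<'E'
from h import *
from scipy.spatial.transform import Rotation as Ro
import sys
np.set_printoptions(precision=4,suppress=True)
o=readout.observe();R=Ro.from_rotvec(o["ee_rot"]).as_matrix()
print("t",o["clock"],"p",o["position"],"F",o["force"],"w",o["width"]);print(R)
if len(sys.argv)>1:
    print("shift cm",R.T@(np.array(sys.argv[1:4],float)-o["position"])*100)
E
python3 st.py; python3 -c "
from h import *
print(cams.camera_info('wrist'))
cv2.imwrite('pics/w1.png',cams.get_image('wrist'))"
```

```text
t 1.6 p [0.6358 0.1553 0.1663] F [-0.2098  0.4861 -0.1049] w 0.000815102719148442
[[-0.9991  0.042  -0.0013]
 [ 0.042   0.9991  0.0007]
 [ 0.0014  0.0006 -1.    ]]
{'camera_matrix': array([[325.1922621 ,   0.        , 278.19404215],
       [  0.        , 325.1922621 , 210.3721529 ],
       [  0.        ,   0.        ,   1.        ]]), 'R': array([[ 4.22267737e-02,  9.99107813e-01,  6.90614539e-04],
       [ 9.59181657e-01, -4.07327507e-02,  2.79841727e-01],
       [ 2.79620187e-01, -1.11543885e-02, -9.60045900e-01]]), 't': array([-0.18358661, -0.62078975,  0.15731633])}
```

View pics/w1.png

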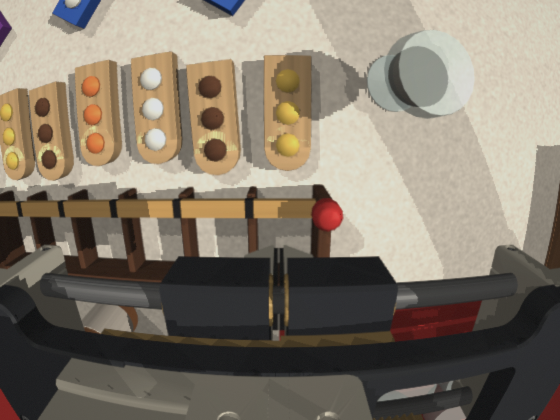

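The wrist view shows the red cap at (327,215), the rail along row 208 with bands at columns 252, 188, 128 and 79, and board_c's sweets at (151,78), (153,109) and (156,139). The gripper is shut. I'll refine the positions from this closer view.

```bash
cat > w.py <<'E'
from h import *
def wplane(c,p,z):
    K=c["camera_matrix"];v=np.array([p[0]-K[0,2],p[1]-K[1,2]]);r=np.hypot(*v);a=r/K[0,0]
    d=c["R"].T@np.r_[v/r*np.sin(a),np.cos(a)];o=-c["R"].T@c["t"]
    return (o+d*(z-o[2])/d[2])[:2]
E
python3 - <<'E'
from w import *
np.set_printoptions(precision=4,suppress=True)
c=cams.camera_info("wrist");im=cv2.imread("pics/w1.png");h=cv2.cvtColor(im,cv2.COLOR_BGR2HSV)
def cen(box,lo,hi):
    r0,r1,c0,c1=box;m=cv2.inRange(h[r0:r1,c0:c1],lo,hi);k,l,s,q=cv2.connectedComponentsWithStats(m);i=1+np.argmax(s[1:,4]);return q[i]+[c0,r0],s[i]
q,s=cen((195,235,305,350),(0,180,60),(8,255,255));print("red",q,wplane(c,q,.072))
for a,b in((255,312),(194,247),(134,183),(84,125)):
    q,s=cen((195,222,a-4,b+4),(8,100,90),(28,255,255));print("rail seg",q,s,wplane(c,(s[0]-.5,q[1]),.052),wplane(c,(s[0]+s[2]-.5,q[1]),.052), wplane(c,q,.052))
for y in(78,109,139): 
    q,s=cen((y-14,y+14,138,170),(0,0,170),(180,60,255));print("sweet",q,wplane(c,q,.025))
for p in((133,58),(177,53),(180,148),(140,158),(158,163)): print("board",p,wplane(c,p,.02))
E
```

```text
red [327.3076 214.5712] [0.638  0.1977]
rail seg [282.6335 207.9398] [   2    4   63   20 1146] [ 0.6223 -0.1653] [ 0.627  -0.0611] [0.6366 0.1613]
rail seg [216.8551 208.0562] [   0    4   55   20 1049] [ 0.6223 -0.1694] [ 0.6265 -0.0753] [0.6342 0.1033]
rail seg [151.1566 208.3737] [  0   5  44  18 760] [ 0.6226 -0.1696] [ 0.6261 -0.0919] [0.6319 0.0407]
rail seg [ 94.6393 208.2625] [  0   5  31  17 499] [ 0.6225 -0.1695] [ 0.625  -0.1127] [ 0.629 -0.022]
sweet [151.3651  77.2952] [0.5098 0.042 ]
sweet [153.1315 107.8318] [0.5398 0.0422]
sweet [155.7062 138.5312] [0.5698 0.0424]
board (133, 58) [0.486  0.0207]
board (177, 53) [0.4883 0.0674]
board (180, 148) [0.5814 0.065 ]
board (140, 158) [0.5877 0.0212]
board (158, 163) [0.5943 0.0404]
```

```bash
python3 - <<'E'
from w import *
np.set_printoptions(precision=4,suppress=True)
c=cams.camera_info("wrist");im=cv2.imread("pics/w1.png")
v=im[202:214].max(2).mean(0); v=cv2.GaussianBlur(v[None].astype(np.float32),(5,1),0)[0]
for a,b in((240,262),(177,200),(118,140),(70,90)):
    s=v[a:b];w=np.clip(s.max()*.6-s,0,None);x=(w*np.arange(a,b)).sum()/w.sum();print(x,wplane(c,(x,208.2),.052))
E
```

```text
248.60134562921283 [0.6356 0.1316]
177.96315881348232 [0.6328 0.0672]
nan [nan nan]
nan [nan nan]<stdin>:6: RuntimeWarning: invalid value encountered in scalar divide
```

>>> drive_tool(
  commands=[
    [[0,0,0],[0,0,3],-1],
    [[0,0,0],[0,0,6.5],-1],
    [[0,0,0],[0,0,9],-1],
    [[0,0,0],[0,0,10.5],-1],
    [[0,0,0],[0,0,11.0],-1],
    [[0,0,0],[0,0,11.2],-1],
    [[0,0,0],[0,0,11.4],-1],
    [[0,0,0],[0,0,11.5],-1],
    [[0,0,0],[0,0,11.6],-1],
    [[0,0,0],[0,0,11.7],-1],
    [[0,0,0],[0,0,11.7],-1],
    [[0,0,0],[0,0,11.7],-1],
  ],
)

```text
clock: 2.65
position: [0.6374, 0.1548, 0.0505]
ee_rot: [0.067, 3.139, 0.002]
force: [1.2, 1.1, 2.1]
width: 0.001
gripper_force: 1.2
```

```bash
python3 st.py; python3 -c "
from h import *
a=cams.get_image('top')[140:235,190:320];b=cams.get_image('side')[95:215,210:375]
a=cv2.resize(a,(560,409),interpolation=2);cv2.imwrite('pics/s2.png',cv2.convertScaleAbs(cv2.resize(b,None,fx=4.5,fy=4.5,interpolation=2),alpha=1.3))"
```

```text
t 2.65 p [0.6374 0.1548 0.0505] F [1.2017 1.0502 2.1096] w 0.001322364360606425
[[-0.9991  0.0427  0.0017]
 [ 0.0427  0.9991  0.0009]
 [-0.0016  0.001  -1.    ]]
```

View pics/s2.png

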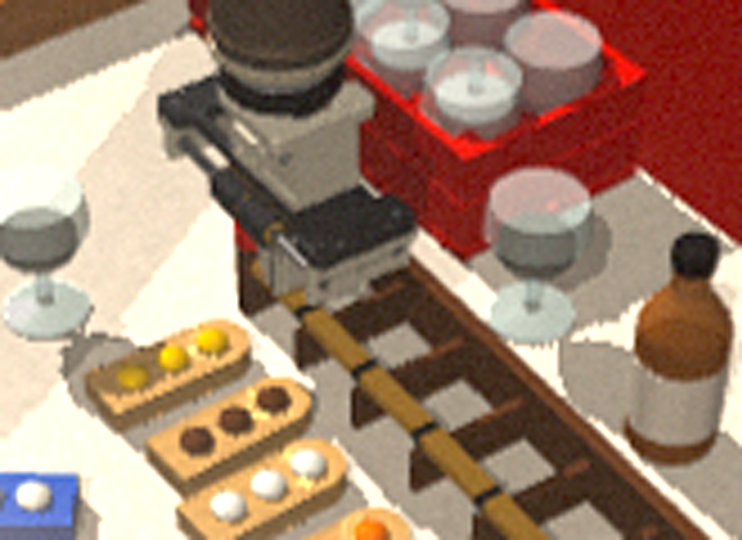

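Contact is about 2 N over the first gap, with the tip on the rail and clear of the cap. Next I'll slide to the third gap.

>>> drive_tool(
  commands=[
    [[0,0,0],[0,0,0.1],-1],
    [[0,0,0],[0,-0.4,0.1],-1],
    [[0,0,0],[0,-1.1,0.1],-1],
    [[0,0,0],[0,-1.9,0.1],-1],
    [[0,0,0],[0,-2.7,0.1],-1],
    [[0,0,0],[0,-3.5,0.1],-1],
    [[0,0,0],[0,-4.3,0.1],-1],
    [[0,0,0],[0,-5.1,0.1],-1],
    [[0,0,0],[0,-5.9,0.1],-1],
    [[0,0,0],[0,-6.6,0.1],-1],
    [[0,0,0],[0,-7.2,0.1],-1],
  ],
)

```text
clock: 3.67
position: [0.6336, 0.0812, 0.0487]
ee_rot: [-0.068, -3.141, 0.0]
force: [0.3, 2.9, 3.7]
width: 0.005
gripper_force: 1.6
```

>>> drive_tool(
  commands=[
    [[0,0,0],[0,-0.7,0],-1],
    [[0,0,0],[0,-1.5,0],-1],
    [[0,0,0],[0,-2.3,0],-1],
    [[0,0,0],[0,-3.1,0],-1],
    [[0,0,0],[0,-3.9,0],-1],
    [[0,0,0],[0,-4.6,0],-1],
    [[0,0,0],[0,-4.9,0],-1],
    [[0,0,0],[0,-4.9,0],-1],
  ],
)

```text
clock: 4.33
position: [0.6314, 0.0314, 0.0487]
ee_rot: [-0.07, -3.141, 0.002]
force: [0.3, -3.3, 3.2]
width: 0.003
gripper_force: 1.6
```

```bash
python3 -c "
from h import *
b=cams.get_image('side')[110:230,210:375]
cv2.imwrite('pics/s3.png',cv2.convertScaleAbs(cv2.resize(b,None,fx=4.5,fy=4.5,interpolation=2),alpha=1.3))"; python3 st.py 0.6317 0.031 0.1
```

```text
t 4.3833 p [0.6314 0.0316 0.0487] F [-0.0236 -2.9643  3.8179] w 0.008109427889258461
[[-0.999   0.0443 -0.0003]
 [ 0.0443  0.999  -0.0014]
 [ 0.0002 -0.0014 -1.    ]]
shift cm [-0.0325 -0.0705 -5.133 ]
```

View pics/s3.png

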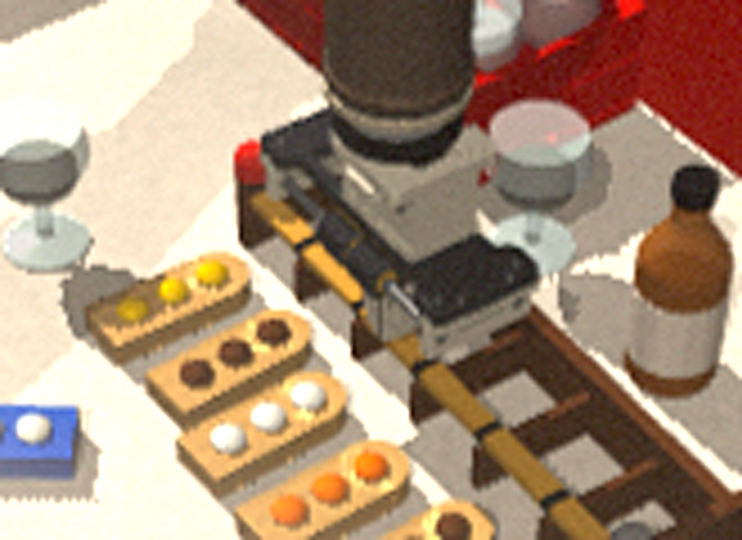

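The tip is between the second and third bands, so it is over the third gap. Next I'll lift, go behind board_c's tail and lower.

>>> drive_tool(
  commands=[
    [[0,0,0],[0,0,-1.5],-1],
    [[0,0,0],[0,0,-4],-1],
    [[0,0,0],[0,0,-6],-1],
    [[0,0,0],[3,0,-6.5],-1],
    [[0,0,0],[7,0,-6.5],-1],
    [[0,0,0],[11,0,-6.5],-1],
    [[0,0,0],[15,-0.1,-6],-1],
    [[0,0,0],[17.4,-0.1,-5],-1],
    [[0,0,0],[17.4,-0.1,-4],-1],
    [[0,0,0],[17.4,-0.1,-1],-1],
    [[0,0,0],[17.4,-0.1,2],-1],
    [[0,0,0],[17.4,-0.1,3.5],-1],
    [[0,0,0],[17.4,-0.1,3.9],-1],
    [[0,0,0],[17.4,-0.1,3.9],-1],
  ],
)

```text
clock: 5.55
position: [0.4565, 0.0397, 0.0087]
ee_rot: [-0.067, -3.138, 0.001]
force: [-0.4, -0.1, 0.2]
width: 0.003
gripper_force: 0.0
```

```bash
python3 st.py .485 .036 .009;  python3 -c "
from h import *
cv2.imwrite('pics/w4.png',cams.get_image('wrist'))"
```

```text
t 5.55 p [0.4565 0.0397 0.0087] F [-0.3614 -0.1339  0.2324] w 0.003237062487665541
[[-0.9991  0.0425 -0.0029]
 [ 0.0425  0.9991 -0.0007]
 [ 0.0029 -0.0008 -1.    ]]
shift cm [-2.86   -0.2447 -0.0359]
```

View pics/w4.png

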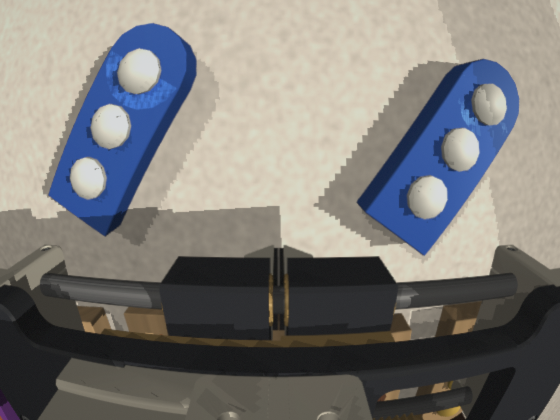

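The wrist view shows only the two blue look-alikes behind, clear of the fingers. Next is the push: contact, then a slow move in with a slight sideways blend.

>>> drive_tool(
  commands=[
    [[0,0,0],[-0.5,0,0],-1],
    [[0,0,0],[-1.0,0,0],-1],
    [[0,0,0],[-1.4,0,0],-1],
    [[0,0,0],[-1.8,0,0],-1],
    [[0,0,0],[-2.1,0,0],-1],
    [[0,0,0],[-2.5,0,0],-1],
    [[0,0,0],[-2.9,-0.05,0],-1],
    [[0,0,0],[-3.3,-0.12,0],-1],
    [[0,0,0],[-3.7,-0.2,0],-1],
    [[0,0,0],[-4.1,-0.27,0],-1],
    [[0,0,0],[-4.5,-0.34,0],-1],
    [[0,0,0],[-4.9,-0.4,0],-1],
    [[0,0,0],[-5.3,-0.4,0],-1],
    [[0,0,0],[-5.6,-0.4,0],-1],
    [[0,0,0],[-5.6,-0.4,0],-1],
  ],
)

```text
clock: 6.85
position: [0.5145, 0.0333, 0.0098]
ee_rot: [0.068, 3.14, 0.0]
force: [-0.0, -0.1, 0.2]
width: 0.004
gripper_force: 0.0
```

```bash
python3 -c "
from h import *
a=cams.get_image('top')[150:250,190:340];b=cams.get_image('side')[120:240,215:345]
a=cv2.resize(a,None,fx=3,fy=3,interpolation=2);b=cv2.resize(b,None,fx=2.5,fy=2.5,interpolation=2)
c=np.zeros((300,450+325,3),np.uint8);c[:,:450]=a;c[:,450:]=b
cv2.imwrite('pics/p5.png',cv2.convertScaleAbs(c,alpha=1.3))"; python3 st.py .587 .030 .009
```

```text
t 6.95 p [0.5138 0.0334 0.0097] F [ 0.414   0.5835 -0.1008] w 0.00037898552407521295
[[-0.9991  0.043   0.0006]
 [ 0.043   0.9991  0.    ]
 [-0.0006  0.0001 -1.    ]]
shift cm [-7.3268 -0.0238  0.0784]
```

View pics/p5.png

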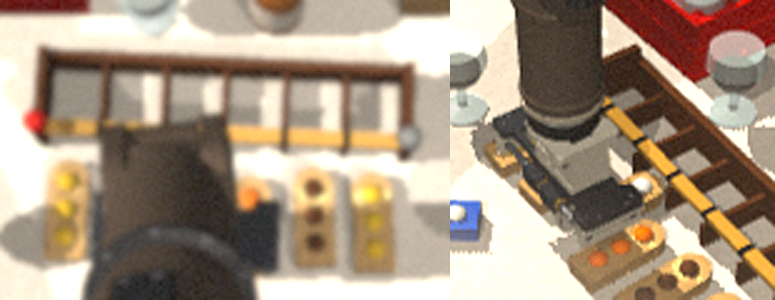

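The side view shows board_c's front sweet at crop (642,183), with the nose moving toward the third gap and the neighbours unmoved. I'll check that position numerically.

```bash
python3 -c "
from h import *
print(plane('side',(291.6,193),.024))"
```

```text
[0.61207754 0.02660635 0.024     ]
```

>>> drive_tool(
  commands=[
    [[0,0,0],[-0.4,0.03,0],-1],
    [[0,0,0],[-0.8,0.06,0],-1],
    [[0,0,0],[-1.2,0.1,0],-1],
    [[0,0,0],[-1.6,0.1,0],-1],
    [[0,0,0],[-2.0,0.1,0],-1],
    [[0,0,0],[-2.4,0.1,0],-1],
    [[0,0,0],[-2.8,0.1,0],-1],
    [[0,0,0],[-3.2,0.1,0],-1],
    [[0,0,0],[-3.6,0.1,0],-1],
    [[0,0,0],[-4.0,0.1,0],-1],
    [[0,0,0],[-4.4,0.1,0],-1],
    [[0,0,0],[-4.8,0.1,0],-1],
    [[0,0,0],[-5.2,0.1,0],-1],
    [[0,0,0],[-5.6,0.1,0],-1],
    [[0,0,0],[-5.9,0.1,0],-1],
    [[0,0,0],[-6.2,0.1,0],-1],
    [[0,0,0],[-6.2,0.1,0],-1],
  ],
)

```text
clock: 8.37
position: [0.5763, 0.0317, 0.0098]
ee_rot: [0.067, 3.14, 0.0]
force: [0.5, -0.1, -0.5]
width: 0.006
gripper_force: 0.0
```

Now I'll creep toward the stop.

>>> drive_tool(
  commands=[
    [[0,0,0],[-0.15,0,0],-1],
    [[0,0,0],[-0.3,0,0],-1],
    [[0,0,0],[-0.45,0,0],-1],
    [[0,0,0],[-0.6,0,0],-1],
    [[0,0,0],[-0.7,0,0],-1],
    [[0,0,0],[-0.8,0,0],-1],
    [[0,0,0],[-0.9,0,0],-1],
    [[0,0,0],[-0.9,0,0],-1],
  ],
)

```text
clock: 9.03
position: [0.5847, 0.0313, 0.0098]
ee_rot: [0.067, 3.141, 0.0]
force: [-0.8, -0.4, -0.8]
width: 0.006
gripper_force: 0.1
```

>>> drive_tool(
  commands=[
    [[0,0,0],[-0.08,0,0],-1],
    [[0,0,0],[-0.16,0,0],-1],
    [[0,0,0],[-0.24,0,0],-1],
    [[0,0,0],[-0.32,0,0],-1],
    [[0,0,0],[-0.4,0,0],-1],
    [[0,0,0],[-0.4,0,0],-1],
  ],
)

```text
clock: 9.53
position: [0.5872, 0.0313, 0.0095]
ee_rot: [-0.067, -3.138, 0.0]
force: [-4.9, 0.2, 4.3]
width: 0.001
gripper_force: 2.7
```

>>> drive_tool(
  commands=[
    [[0,0,0],[-0.08,0,0],-1],
    [[0,0,0],[-0.16,0,0],-1],
    [[0,0,0],[-0.24,0,0],-1],
    [[0,0,0],[-0.24,0,0],-1],
  ],
)

```text
clock: 9.87
position: [0.5872, 0.0312, 0.0092]
ee_rot: [-0.067, -3.134, 0.0]
force: [-11.8, 0.4, 9.9]
width: 0.003
gripper_force: 6.2
```

It is firm against the stop at x = 0.587, as predicted. I'll back off straight, then raise clear.

>>> drive_tool(
  commands=[
    [[0,0,0],[0.3,0,0],-1],
    [[0,0,0],[0.8,0,0],-1],
    [[0,0,0],[2,0,0],-1],
    [[0,0,0],[4,0,0],-1],
    [[0,0,0],[5,0,-1],-1],
    [[0,0,0],[5,0,-4],-1],
    [[0,0,0],[5,0,-8],-1],
    [[0,0,0],[5,0,-12],-1],
    [[0,0,0],[9,0,-15],-1],
    [[0,0,0],[13,0,-17],-1],
    [[0,0,0],[16,4,-18],-1],
    [[0,0,0],[18,8,-18],-1],
    [[0,0,0],[18,12,-18],-1],
    [[0,0,0],[18,16,-18],-1],
    [[0,0,0],[18,20,-18],-1],
    [[0,0,0],[18,24,-18],-1],
    [[0,0,0],[18,26,-18],-1],
    [[0,0,0],[18,26,-18],-1],
    [[0,0,0],[18,26,-18],-1],
  ],
)

```text
clock: 11.45
position: [0.4219, 0.3005, 0.1896]
ee_rot: [0.062, 3.14, 0.002]
force: [-0.7, -0.5, -0.3]
width: 0.005
gripper_force: 0.0
```

```bash
python3 -c "
from h import *
a=cams.get_image('top')[150:250,190:340];b=cams.get_image('side')[120:240,215:345]
a=cv2.resize(a,None,fx=3,fy=3,interpolation=2);b=cv2.resize(b,None,fx=2.5,fy=2.5,interpolation=2)
c=np.zeros((300,450+325,3),np.uint8);c[:,:450]=a;c[:,450:]=b
cv2.imwrite('pics/f6.png',cv2.convertScaleAbs(c,alpha=1.3))"; python3 st.py
```

```text
t 11.55 p [0.4223 0.2976 0.1896] F [-0.5804 -0.6002 -0.1827] w 0.005961294439784009
[[-0.999   0.0436  0.0003]
 [ 0.0436  0.999  -0.0005]
 [-0.0003 -0.0005 -1.    ]]
```

View pics/f6.png

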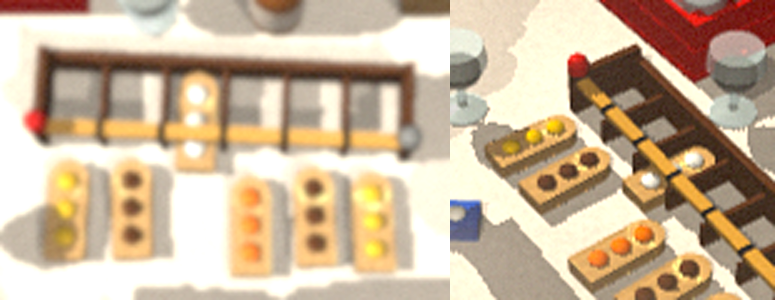

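The final view shows board_c home in the third gap, with its tail at about (195,160). The other boards are unmoved and the arm is clear, so I'm handing the job in.

```bash
python3 -c "
from cell import job
print(job.sign_off())"
```

```text
the job is handed in; nothing more can be done
None
```

The job is done and handed in at about 11.6 s: the closed fingertip ran along the rail over gaps one to three from the red-capped end, and the third board (`board_c`) is pushed home against the back stop, with nothing else seen to move and the arm clear.

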